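Blow a rinsed beaker dry on the air peg

ROBOT

A 6-joint arm with a two-finger parallel gripper is mounted at the origin on the work surface. World frame = base frame: x ahead of the robot, y to its left, z up, the work surface at z = 0. Lengths are in m, angles in degrees, forces in N, time in s.
With the tool pointing down it reaches from about 0.3 to 0.825 m from the base axis. Payload 5.4 kg.
Tool frame: the origin (TCP) lies between the finger pads; the fingertips stand 22 mm ahead of it and the grasp point (between the pads) lies 3 mm ahead of it; x points along the fingers, z is the direction in which the jaws open and shut, and the axes are right-handed (so a half turn about x gives the same grasp; the last joint's range is limited). The gripper opens to 92 mm and grips with 3 to 60 N. Pads are 20 mm wide; open, the fingers measure 128 mm over their backs; the gripper's body (75 mm by 189 mm) begins 69 mm behind the grasp point.
Start: joints at [63.02, 9.076, 91.501, -0, 79.423, -12.038], TCP at [0.148, 0.556, 0.237] pointing down, gripper open.
Joint ranges: [-166.64, 166.64], [-54.1, 131.32], [10.49, 154.53], [-73.88, 253.88], [9.74, 151.15], [-171.62, 171.62]. Speed limits (degrees/s): [147.25, 147.25, 180, 180, 180, 180].

INTERFACE

Orientations are given as a 3x3 rotation matrix whose columns are the frame's x, y, z axes.
In Python, from workcell import bot gives the robot as it stands. The module is installed in compiled form; this text tells all that it offers.
- The arm moves only by the tool arm_command, never from a script. Its argument "moves" is text: rows parted by semicolons, each of 5 numbers parted by spaces: the shift along the tool's x, y, z in mm, then the turn about the tool's x in degrees, then the opening, from 0 (shut) to 1 (fully open). A call has exactly 8 rows; each row shifts and turns the commanded pose from where the row before left it, along the tool's axes as they then stand; what a row does not reach is not made up. A row lasts 1/12 s, in which the tool goes at most 41.7 mm and 7.16 degrees, less where a joint would pass 70% of its speed; a pose out of reach is approached as far as the arm can. A call with a gripper value outside its range is refused whole. The fingers move at their own pace and stop on an object; "grip_force" is the grip in N (left out, the last holds). Time passes only in rows, so rows that do not move let the fingers close, or fill a call up. It gives the time, the measured TCP pose, the force and the opening at its end, in the units of the state.
- bot.get_obs(): the state, without advancing time (a new reading comes with each control period).
- bot.capture(name): name is "scene" or "top" or "wrist"; returns the picture (384x512x3 uint8, red, green, blue); there is no depth.
- bot.camera_params(name): a dict with "camera_matrix" (3x3 intrinsics, pixels), "eye" and "attitude" of the camera in the world; the wrist camera has in their place "tool_from_camera" (4x4, takes a point from camera to tool coordinates, whose origin is the TCP and whose axes are the tool frame's). Camera axes: x right, y down, z forward; pixel columns grow to the right and rows downward; lengths in m; the calibration is good to about 2 mm. A picture is of the moment at which its call begins: read the wrist's pose just before it. camera_params takes no time and is no camera call.
- bot.job_done(): hands the job in, once; it reports no verdict.
The state is a dict: "clock": time; "joint_pos": joint angles; "qvel": joint speeds; "joint_torque": joint torques, N m; "position": TCP position; "tool_rot": TCP orientation; "force": force on the tool from outside, world axes, zero at the start; "ft_torque": the same for the moment, N m; "width": finger opening in m.
Only numpy, scipy, OpenCV 4.12 (cv2) and the standard library are available. Lean on these libraries where they do the work, as an engineer would, in place of code of your own. Each camera call takes 0.05 s, during which the arm holds its last target.

TASK

Take the steel beaker off its sloping rest and set it upside down over the peg of the air-drying station, lowering it until its rim sits on the round seat, and let go of it. Then pull the station's spring-return valve handle out until its pointer lines up with the index mark, and finish while still holding it there: do not let go. Leave the index and everything else on the bench where they are.

Things in the scene. Friction and masses are not known exactly. Their poses are not given: they have to be found in the camera images.
- beaker_mid (a point): centre (half-way up, on the axis) of the straight-sided stainless-steel beaker: 52 mm outside diameter, 85 mm long, walls 3 mm, bottom 4 mm thick, open at one end, about 0.12 kg. Its z axis points from the closed bottom to the open mouth. At the start it lies on the sloping rest, mouth low and turned towards the robot's side, its axis 40 degrees below level and its centre 80 mm above the bench
- rest: sloping draining rest, fixed to the bench: a white base plate 125 x 70 x 8 mm carrying two steel rods of 8 mm diameter (47 mm over both) under the beaker along its length and a low cross plate 44 mm wide, 4 mm thick, under the lower half of the rim, which stops the beaker sliding down. Nothing of it stands beside or above the beaker. Origin at the centre of its underside, straight below the beaker's centre; the low end lies to its -x
- station: air-drying station, fixed to the bench: grey housing 230 (x) x 310 (y) x 50 mm (z), origin at the centre of its underside. Peg and seat stand 85 mm from the centre to -y, the valve handle runs in a slot 85 mm from the centre to +y; a regulator with a clear bowl rises to 65 mm above the housing at the back (76 to 108 mm to +x, within 35 mm of the middle). Its -x side faces the robot
- seat (a point): centre of the top of the round black seat (84 mm across, top 60 mm above the bench) at the foot of the upright aluminium peg, 18 mm in diameter, which rises 60 mm above this point. A seated beaker's rim rests on the seat and its centre lies 42.5 mm above this point; the peg does not touch its bottom
- handle_grip (a point): a point on the axis of the valve handle, 45 mm above the housing, at the height to grip: an upright black round post, 22 mm in diameter, from 12 mm to 65 mm above the housing, on a steel carriage 36 x 26 mm that is 12 mm tall. It moves with the slide
- slide (a joint): travel of the valve handle in m: 0 is shut (where its spring holds it), growing as it is pulled along the station's -x; free travel 0.085. The spring pulls it back with about 3.3 N at 0 plus 110 N/m; it shuts when let go
- pointer (a point): tip of the thin steel pointer (3 mm thick) that sticks out sideways (+y of the station) from the handle's carriage, 38.5 mm from the handle's axis and level with it along the slot; moves with the slide
- index_tip (a point): the blade of the index mark: a thin upright steel blade, 3 mm thick, on a small brass clip, on the scale plate beside the pointer's path, rising to 13 mm above the housing; somewhere 35 to 65 mm along the travel. The pointer lines up when it is at the same x of the station as this point (within 5 mm); this point's x axis is the station's
- index (a joint): setting of the index mark in m: the value that joint slide has when pointer and index line up. It sits stiffly (15 N) and must stay where it is
- mug: white mug, 92 mm tall, 80 mm across, a bystander; origin at its underside
- dropper: small brown dropper bottle, 85 mm tall, 34 mm across, a bystander; origin at its underside
- thermos: black vacuum bottle, 190 mm tall, 66 mm across, a bystander; origin at its underside
- jar: clear jar with a white lid, 75 mm tall, 72 mm across, a bystander; origin at its underside
- driver: screwdriver lying on the bench, a bystander; x runs along it from the handle to the tip
- tape: roll of tape lying flat, 90 mm across, 24 mm tall, a bystander; origin at its underside
- beaker: the same beaker; origin at the centre of the outside of its closed bottom, z towards the mouth
There are look-alikes about, which are no part of the job. Leave any blue or green look-alike of the beaker alone.

How it is judged:
By the outcome, as a careful person would: the job done as asked, in the order asked, and still so for the second after the job is handed in, while the arm keeps its last pose, push and grip.
It also fails if it takes over 64 s, if anything falls off the work surface, if the arm or the gripper's body presses on something with over 40 N, if the wrist force passes 120 N, or if a joint passes its speed limit or range.

## Working session

There is one attempt and no reset: what is moved stays moved. The work goes in short steps, Python scripts to look and compute and a tool call to move; the robot and the scene stay as the last step left them, time stands still between calls to the robot, and variables do not carry over. Pictures are saved under pics/ and viewed, and the job is handed in when it is done.

Besides the shell and the picture viewer there is one more tool, called after "Call:" as a command line: name --argument value ..., lists and objects as JSON in quotes. arm_command: Moves the arm, as the interface text tells. Its arguments: {"type":"object","properties":{"moves":{"type":"string"},"grip_force":{"type":"number"}},"required":["moves"]}

```bash
mkdir -p pics
python3 - <<'E'
from workcell import bot
import cv2,numpy as np
o=bot.get_obs();print(o)
for n in("scene","top","wrist"):
    print(n,bot.camera_params(n)); cv2.imwrite(f"pics/{n}0.png",cv2.cvtColor(bot.capture(n),cv2.COLOR_RGB2BGR))
E
```

```text
{'clock': 0.0, 'joint_pos': array([ 6.30207390e+01,  9.11272544e+00,  9.15718970e+01, -5.15842924e-04,
        7.94229989e+01, -1.20363701e+01]), 'qvel': array([ 0.03823857,  0.01391016, -0.01570685,  0.02686514,  0.05055944,
       -0.00985798]), 'joint_torque': array([ 2.00181457e-03, -3.85575986e+01, -3.22104657e+01,  7.01700593e-02,
        3.78484034e-02, -1.39438716e-04]), 'position': array([0.14800366, 0.55501801, 0.23562057]), 'tool_rot': array([[-8.44257996e-04, -9.66183589e-01,  2.57853757e-01],
       [-1.67794141e-03,  2.57854855e-01,  9.66182208e-01],
       [-9.99998236e-01,  3.83043557e-04, -1.83889548e-03]]), 'force': array([ 0.45273432, -0.60151615, -0.84789012]), 'ft_torque': array([ 0.03285583,  0.04231381, -0.01089429]), 'width': 0.09197379534403205}
scene {'camera_matrix': array([[347.8331821 ,   0.        , 253.40962917],
       [  0.        , 347.8331821 , 191.13106914],
       [  0.        ,   0.        ,   1.        ]]), 'eye': array([0.95911381, 0.34822405, 0.76935768]), 'attitude': array([[-0.64282812,  0.58811872, -0.49080381],
       [ 0.76600827,  0.4920
[... 300 characters left out ...]
, 'attitude': array([[ 0.03565053, -0.97935353,  0.19898667],
       [-0.99936353, -0.03468743,  0.00832512],
       [-0.0012509 , -0.19915682, -0.97996684]])}
wrist {'camera_matrix': array([[293.23786713,   0.        , 256.4759462 ],
       [  0.        , 293.23786713, 196.75769   ],
       [  0.        ,   0.        ,   1.        ]]), 'tool_from_camera': array([[-1.05621913e-03, -2.76445845e-01,  9.61028917e-01,
        -1.47529720e-01],
       [-3.59519807e-04, -9.61029286e-01, -2.76446346e-01,
         7.80195194e-02],
       [ 9.99999378e-01, -6.37496850e-04,  9.15669761e-04,
        -3.41040150e-06],
       [ 0.00000000e+00,  0.00000000e+00,  0.00000000e+00,
         1.00000000e+00]])}
```

View pics/scene0.png

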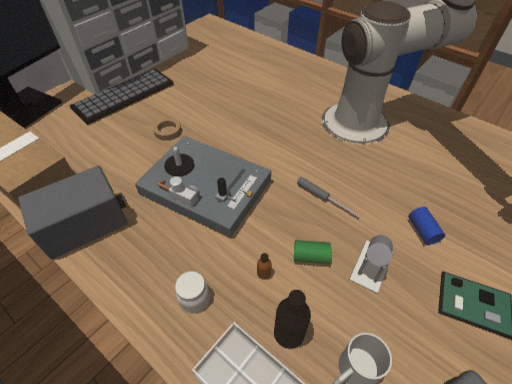

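View pics/top0.png

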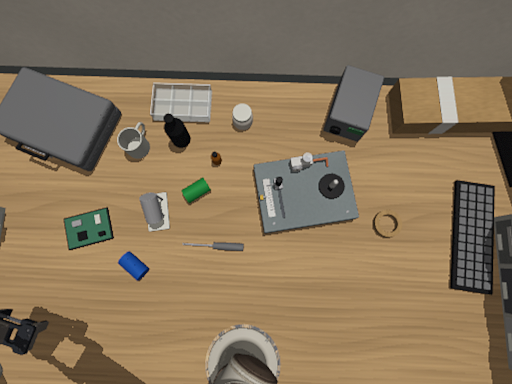

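View pics/wrist0.png

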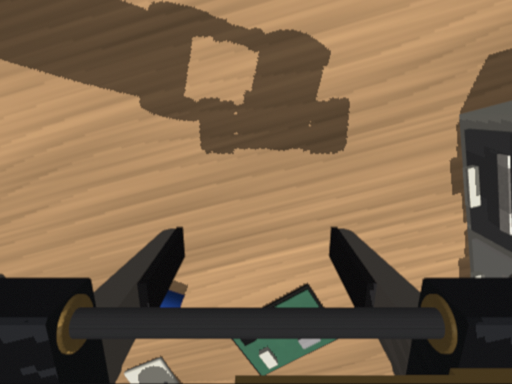

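```bash
cat > h.py <<'E'
import cv2,numpy as np
from workcell import bot
def crop(src,x0,y0,x1,y1,k,out):
    im=cv2.imread(src)[y0:y1,x0:x1]; im=cv2.resize(im,None,fx=k,fy=k,interpolation=cv2.INTER_CUBIC)
    for x in range((x0+9)//10*10,x1,10):
        cv2.line(im,((x-x0)*k,0),((x-x0)*k,6),(0,255,255),1)
        if x%20==0: cv2.putText(im,str(x),((x-x0)*k,18),0,.4,(0,255,255),1)
    for y in range((y0+9)//10*10,y1,10):
        cv2.line(im,(0,(y-y0)*k),(6,(y-y0)*k),(0,255,255),1)
        if y%20==0: cv2.putText(im,str(y),(8,(y-y0)*k+4),0,.4,(0,255,255),1)
    cv2.imwrite(out,im)
def cam(n,obs=None):
    p=bot.camera_params(n);K=p['camera_matrix']
    if n=='wrist':
        T=p['tool_from_camera'];R=obs['tool_rot']@T[:3,:3];e=obs['position']+obs['tool_rot']@T[:3,3]
    else: R=p['attitude'];e=p['eye']
    return K,R,e
def proj(c,P):
    K,R,e=c;P=np.atleast_2d(P);q=(P-e)@R;q=q@K.T
    return q[:,:2]/q[:,2:]
def onz(c,uv,z):
    K,R,e=c;d=R@np.linalg.solve(K,[uv[0],uv[1],1]);return e+d*(z-e[2])/d[2]
E
python3 -c "
from h import *
crop('pics/top0.png',245,140,365,240,6,'pics/a.png')
crop('pics/scene0.png',130,130,280,235,5,'pics/b.png')
crop('pics/top0.png',110,170,210,250,7,'pics/c.png')
crop('pics/scene0.png',330,200,430,300,6,'pics/d.png')
"
```

```text
(no output)
```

View pics/a.png

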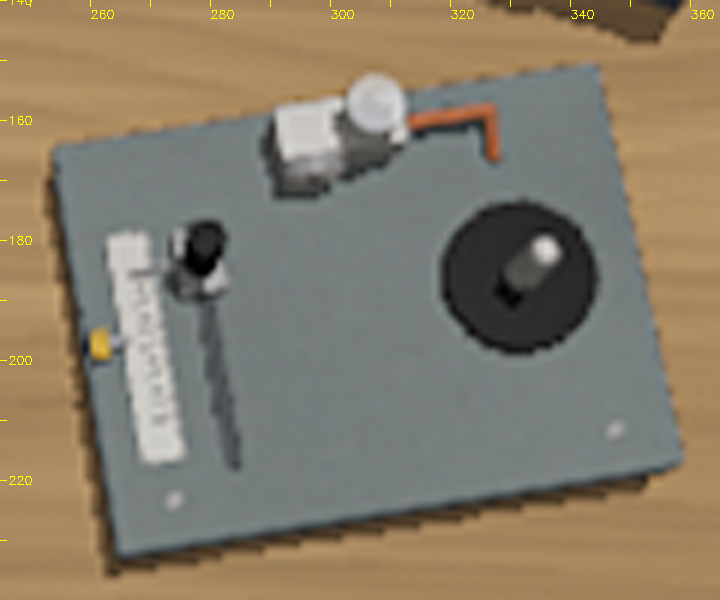

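View pics/b.png

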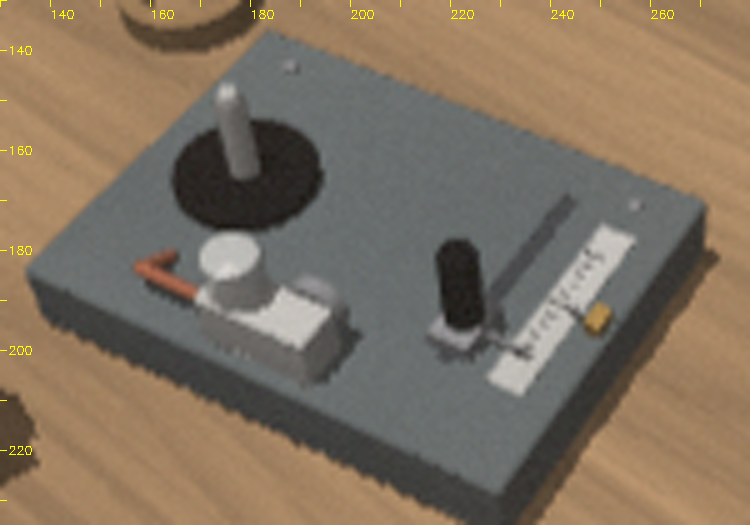

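View pics/c.png

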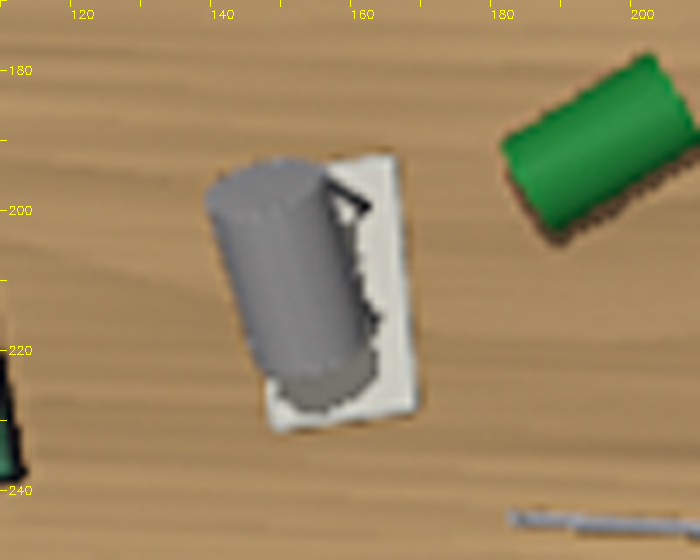

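View pics/d.png

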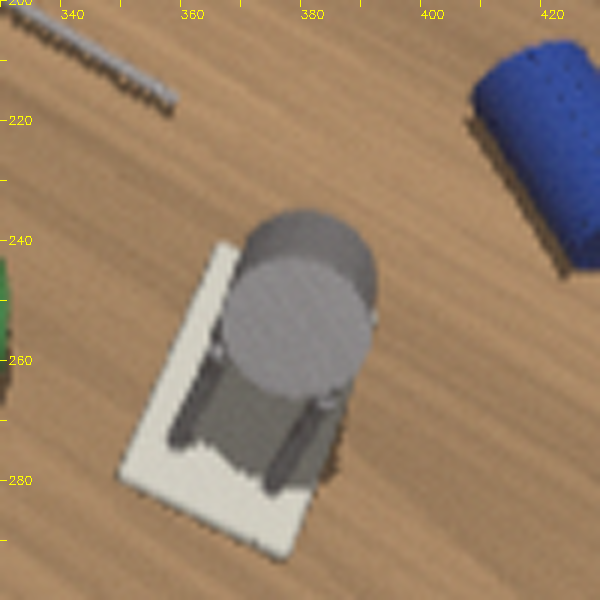

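```bash
cat > fit.py <<'E'
from h import *
from scipy.optimize import least_squares
def px(l,k,x0,y0): return np.array(l,float)/k+[x0,y0]-.5+.5/k
ct,cs=cam('top'),cam('scene')
def W(p,L):
    c,s=np.cos(p[2]),np.sin(p[2]);L=np.atleast_2d(L);return np.c_[p[0]+c*L[:,0]-s*L[:,1],p[1]+s*L[:,0]+c*L[:,1],L[:,2]]
def fit(obs,p0):
    f=lambda p:np.concatenate([(proj(c,W(p,L))-uv).ravel() for c,L,uv in obs])
    r=least_squares(f,p0,loss='soft_l1');return r.x,f(r.x)
C=np.array([[.115,.155,.05],[.115,-.155,.05],[-.115,-.155,.05],[-.115,.155,.05]])
tp=px([(52,148),(598,65),(682,463),(120,556)],6,245,140)
sp=px([(500,495),(30,270),(268,30),(706,205)],5,130,130)
for nm,o in(('both',[(ct,C,tp),(cs,C,sp)]),('t',[(ct,C,tp)]),('s',[(cs,C,sp)])):
    p,r=fit(o,[.4,0-.15,0]);print(nm,p[:2].round(4),np.degrees(p[2]).round(2),r.round(1))
    if nm=='both': st=p
R=np.array([[.0625,-.035,.008],[-.0625,-.035,.008],[-.0625,.035,.008]])
R2=np.array([[-.0625,-.035,.008],[.0625,-.035,.008],[.0625,.035,.008]])
tr=px([(390,155),(415,408),(272,430)],7,110,170); sr=px([(220,242),(122,478),(287,558)],6,330,200)
for nm,o in(('both',[(ct,R,tr),(cs,R2,sr)]),('t',[(ct,R,tr)]),('s',[(cs,R2,sr)])):
    p,r=fit(o,[.4,.3,0]);print(nm,p[:2].round(4),np.degrees(p[2]).round(2),r.round(1))
    if nm=='both': rs=p
# station features
print('seat',W(st,[0,-.085,.06]))
print('seat from top/scene', onz(ct,px((519,277),6,245,140),.06),onz(cs,px((248,174),5,130,130),.06))
print('peg top',onz(ct,px((546,247),6,245,140),.12),onz(cs,px((228,90),5,130,130),.12),W(st,[0,-.085,.12]))
ht=onz(ct,px((206,233),6,245,140),.115),onz(cs,px((458,251),5,130,130),.115)
inv=lambda P:(np.array([[np.cos(st[2]),np.sin(st[2])],[-np.sin(st[2]),np.cos(st[2])]])@(P[:2]-st[:2])).round(4)
print('handle top',ht,[inv(h) for h in ht])
for nm,a,b,z in(('clip',(99,343),(598,318),.062),('blade',(118,342),(578,312),.06),('pointer tip',(138,273),(527,352),.058)):
    A=onz(ct,px(a,6,245,140),z);B=onz(cs,px(b,5,130,130),z);print(nm,inv(A),inv(B))
# beaker axis check
c,s=np.cos(rs[2]),np.sin(rs[2]); ax=np.array([-c*np.cos(np.radians(40)),-s*np.cos(np.radians(40)),-np.sin(np.radians(40))])
m=np.array([rs[0],rs[1],.08]); print('beaker mid',m,'axis',ax,'bottom',m-ax*.0425,'mouth',m+ax*.0425)
print('bottom px',proj(ct,m-ax*.0425),proj(cs,m-ax*.0425),'obs scene',px((298,328),6,330,200))
np.savez('poses.npz',st=st,rs=rs,m=m,ax=ax)
E
python3 fit.py
```

```text
both [ 0.5454 -0.181 ] 11.12 [-0.7 -1.1  0.1 -1.4  1.1  0.1 -0.7 -0.1  0.4 -0.1 -1.9 -0.4  0.3 -1.
  1.3 -1.2]
t [ 0.5435 -0.1814] 11.18 [-0.6 -0.5  0.2 -0.9  1.2  0.6 -0.6  0.5]
s [ 0.5472 -0.1802] 11.05 [ 0.1  0.6 -2.2  0.   0.1 -0.6  1.1 -0.7]
both [0.4648 0.3075] 10.27 [ 0.3 -0.8  0.2 -0.2 -0.5 -0.3  0.  -0.7 -0.4 -0.6  1.3  0.2]
t [0.4633 0.3075] 10.83 [ 0.1 -0.4  0.3  0.1 -0.4  0.2]
s [0.4662 0.3075] 9.81 [-0.  -0.3 -0.8 -0.3  0.8  0.6]
seat [[ 0.56176809 -0.26438664  0.06      ]]
seat from top/scene [ 0.55883568 -0.26350742  0.06      ] [ 0.56454434 -0.2601175   0.06      ]
peg top [ 0.5617683  -0.26464782  0.12      ] [ 0.56169453 -0.2646767   0.12      ] [[ 0.56176809 -0.26438664  0.12      ]]
handle top (array([ 0.56415748, -0.09118261,  0.115     ]), array([ 0.56385373, -0.09111773,  0.115     ])) [array([0.0357, 0.0845]), array([0.0355, 0.0846])]
clip [-0.003   0.1458] [0.0017 0.146 ]
blade [-0.0037  0.1356] [0.0018 0.1339]
pointer tip [0.0323 0.1187] [0.0368 0.1231]
beaker mid [0.46482544 0.30746971 0.08      ] axis [-0.75376416 -0.13661506 -0.64278761] bottom [0.49686042 0.31327585 0.10731847] mouth [0.43279046 0.30166357 0.05268153]
bottom px [[146.87710393 195.74309913]] [[379.53966768 254.24995916]] obs scene [379.25 254.25]
```

```bash
cat > go.py <<'E'
import sys;from h import *
# usage: go.py x y z [yaw of tool z: z=(-sin,cos)]
o=bot.get_obs();R=o['tool_rot'];p=o['position']
t=np.array(list(map(float,sys.argv[1:4])))
a=np.degrees(np.arctan2(-R[0,2],R[1,2]))
print('t',o['clock'],'p',p.round(4),'yaw',a.round(2),'F',o['force'].round(2),'w',o['width'].round(4))
print('tool shift mm',(R.T@(t-p)*1000).round(1))
if len(sys.argv)>4:
    y=float(sys.argv[4]);print('turn',-(y-a))
    c,s=np.cos(np.radians(y)),np.sin(np.radians(y));R2=np.array([[0,-c,-s],[0,-s,c],[-1,0,0]]);print('shift in turned frame',(R2.T@(t-p)*1000).round(1))
E
python3 go.py .4863 .3114 .236 10.4
```

```text
Traceback (most recent call last):
  File "go.py", line 6, in <module>
    print('t',o['clock'],'p',p.round(4),'yaw',a.round(2),'F',o['force'].round(2),'w',o['width'].round(4))
                                                                                     ^^^^^^^^^^^^^^^^
AttributeError: 'float' object has no attribute 'round'
```

```bash
sed -i "s/o\['width'\].round(4)/round(o['width'],4)/" go.py
python3 go.py .4863 .3114 .236 10.4
```

```text
t 0.15 p [0.1481 0.5551 0.2359] yaw -14.94 F [0.74 0.23 0.39] w 0.0919
tool shift mm [-1.000e-01 -3.897e+02 -1.483e+02]
turn -25.343722639527407
shift in turned frame [-1.000e-01 -2.887e+02 -3.008e+02]
```

Call:
arm_command --moves "0 0 0 -6.3 1;0 0 0 -6.3 1;0 0 0 -6.3 1;0 0 0 -6.4 1;0 -22 -23 0 1;0 -24 -25 0 1;0 -24 -25 0 1;0 -24 -25 0 1"

```text
clock: 0.82
position: [0.2591, 0.475, 0.2363]
tool_rot: [[-0.0, -0.984, -0.181], [-0.0, -0.181, 0.984], [-1.0, 0.0, -0.0]]
force: [0.6, 0.4, 0.9]
width: 0.0916
```

Call:
arm_command --moves "0 -24 -25 0 1;0 -24 -25 0 1;0 -24 -25 0 1;0 -24 -25 0 1;0 -24 -25 0 1;0 -22 -23 0 1;0 0 0 0 1;0 0 0 0 1"

```text
clock: 1.48
position: [0.4254, 0.355, 0.2362]
tool_rot: [[-0.001, -0.984, -0.177], [-0.0, -0.177, 0.984], [-1.0, 0.001, -0.0]]
force: [0.8, -0.4, 0.7]
width: 0.0916
```

```bash
python3 go.py .4863 .3114 .236 10.4
```

```text
t 1.4833 p [0.4254 0.355  0.2362] yaw 10.19 F [ 0.77 -0.36  0.68] w 0.0916
tool shift mm [  0.1 -52.2 -53.7]
turn -0.21206827201870837
shift in turned frame [  0.2 -52.  -53.9]
```

Fell ~5 mm/row short from capping; continue, then look with the wrist camera.

Call:
arm_command --moves "0 -20 -20 -0.2 1;0 -18 -19 0 1;0 -14 -15 0 1;0 0 0 0 1;0 0 0 0 1;0 0 0 0 1;0 0 0 0 1;0 0 0 0 1"

```text
clock: 2.15
position: [0.4846, 0.3133, 0.2366]
tool_rot: [[-0.0, -0.983, -0.185], [0.0, -0.185, 0.983], [-1.0, 0.0, 0.0]]
force: [-0.5, -0.5, 0.5]
width: 0.0919
```

```bash
python3 go.py .4863 .3114 .236 10.4
python3 - <<'E'
from h import *
o=bot.get_obs();cv2.imwrite('pics/w1.png',cv2.cvtColor(bot.capture('wrist'),cv2.COLOR_RGB2BGR))
d=np.load('poses.npz');m,ax=d['m'],d['ax']
c=cam('wrist',o);print(proj(c,[m-ax*.0425,m,m+ax*.0425]))
E
```

```text
t 2.15 p [0.4846 0.3133 0.2366] yaw 10.65 F [-0.55 -0.48  0.47] w 0.0919
tool shift mm [ 0.6 -1.3 -2.2]
turn 0.2547226838359382
shift in turned frame [ 0.6 -1.4 -2.2]
[[253.94781907 206.79553448]
 [254.24152635 169.27541035]
 [254.50411315 135.73082369]]
```

View pics/w1.png

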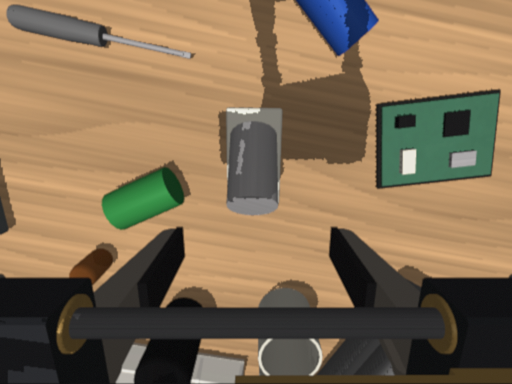

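Run:
```python
from h import *
c=cam('top');s=cam('scene')
print('thermos',onz(c,(170,117),.19),onz(s,(297,296),.19),'mug',onz(c,(128,137),.092),onz(s,(365,350),.092))
```

```text
thermos [0.72230469 0.2408942  0.19      ] [0.72143962 0.24606294 0.19      ] mug [0.68987432 0.39827693 0.092     ] [0.68549104 0.38447424 0.092     ]
```

Thermos is well clear. Descend.

Call:
arm_command --moves "10 -1.4 -2.2 0.2 1;25 0 0 0 1;30 0 0 0 1;30 0 0 0 1;25 0 0 0 1;15 0 0 0 1;0 0 0 0 1;0 0 0 0 1"

```text
clock: 2.87
position: [0.4865, 0.3102, 0.1006]
tool_rot: [[-0.002, -0.984, -0.18], [-0.001, -0.18, 0.984], [-1.0, 0.002, -0.0]]
force: [-0.6, -0.4, 0.5]
width: 0.0923
```

```bash
python3 go.py .4863 .3114 .1013 10.4;python3 -c "
from h import *
cv2.imwrite('pics/w2.png',cv2.cvtColor(bot.capture('wrist'),cv2.COLOR_RGB2BGR))"
```

```text
t 2.8667 p [0.4865 0.3102 0.1006] yaw 10.36 F [-0.64 -0.41  0.52] w 0.0923
tool shift mm [-0.7  0.   1.3]
turn -0.038667304069329944
shift in turned frame [-0.7  0.   1.3]
```

View pics/w2.png

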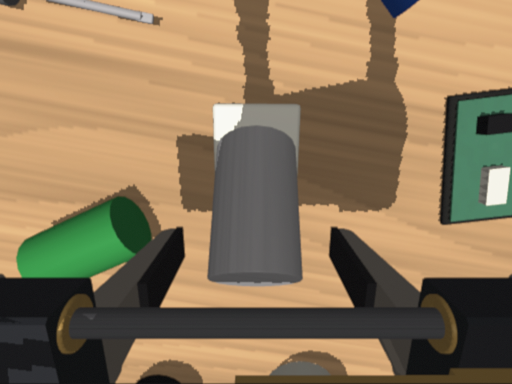

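Call:
arm_command --moves "0 0 0 0 0.8;0 0 0 0 0.7;0 0 0 0 0.6;0 0 0 0 0.5;0 0 0 0 0.4;0 0 0 0 0.4;0 0 0 0 0.4;0 0 0 0 0.4" --grip_force 6

```text
clock: 3.58
position: [0.4878, 0.3096, 0.1019]
tool_rot: [[0.0, -0.984, -0.18], [-0.002, -0.18, 0.984], [-1.0, -0.0, -0.002]]
force: [0.5, -4.1, 3.8]
width: 0.0529
```

Call:
arm_command --moves "-2 0 0 0 0.4;-4 0 0 0 0.4;-6 0 0 0 0.4;-6 0 0 0 0.4;-6 0 0 0 0.4;-4 0 0 0 0.4;-2 0 0 0 0.4;0 0 0 0 0.4"

```text
clock: 4.25
position: [0.4878, 0.3107, 0.1324]
tool_rot: [[0.001, -0.984, -0.18], [0.001, -0.18, 0.984], [-1.0, -0.001, 0.0]]
force: [-0.3, -0.0, -0.1]
width: 0.0526
```

```bash
python3 -c "
from h import *
print(bot.get_obs()['width'])
cv2.imwrite('pics/s3.png',cv2.cvtColor(bot.capture('scene'),cv2.COLOR_RGB2BGR))
cv2.imwrite('pics/w3.png',cv2.cvtColor(bot.capture('wrist'),cv2.COLOR_RGB2BGR))
crop('pics/s3.png',300,170,450,310,5,'pics/s3c.png')"
```

```text
0.052594625479533134
```

View pics/s3c.png

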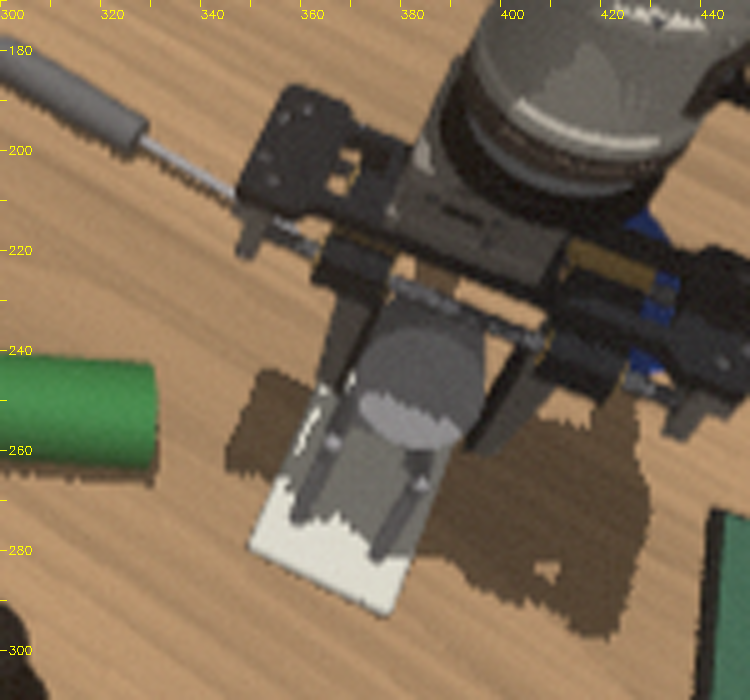

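View pics/w3.png

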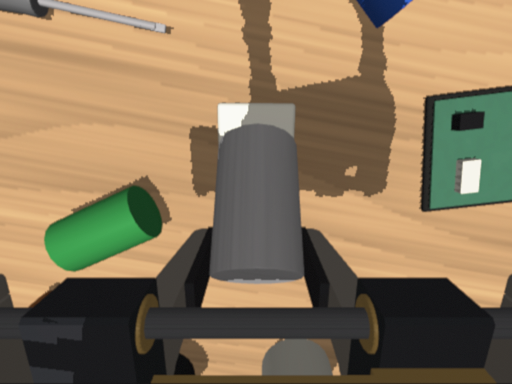

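Call:
arm_command --moves "-5 0 0 0 0.4;-5 0 0 0 0.4;-5 0 0 0 0.4;-5 0 0 0 0.4;0 0 0 0 0.4;0 0 0 0 0.4;0 0 0 0 0.4;0 0 0 0 0.4" --grip_force 3

```text
clock: 5.02
position: [0.4872, 0.3103, 0.1513]
tool_rot: [[-0.001, -0.984, -0.18], [-0.0, -0.18, 0.984], [-1.0, 0.001, -0.0]]
force: [-0.2, 0.0, -1.8]
width: 0.053
```

```bash
cat > look.py <<'E'
import sys;from h import *
n=sys.argv[1]
for c in sys.argv[2:]:cv2.imwrite(f'pics/{c}{n}.png',cv2.cvtColor(bot.capture(c),cv2.COLOR_RGB2BGR))
E
python3 look.py 4 wrist; python3 go.py .4863 .3114 .1413
```

```text
t 5.0667 p [0.4872 0.3103 0.1512] yaw 10.36 F [-0.06 -0.1  -1.39] w 0.0528
tool shift mm [9.9 0.6 1.2]
```

View pics/wrist4.png

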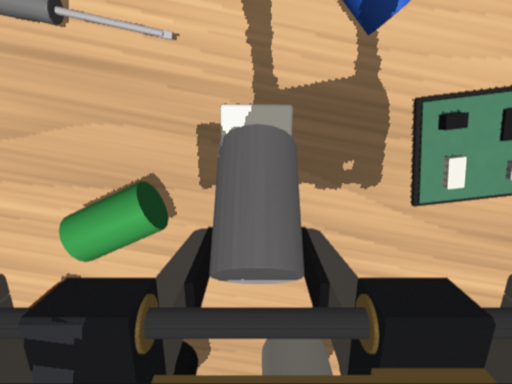

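Call:
arm_command --moves "-5 0 0 0 0.4;-12 0 0 0 0.4;-20 0 0 0 0.4;-20 0 0 0 0.4;-12 0 0 3 0.4;-5 0 0 6 0.4;0 0 0 6.5 0.4;0 0 0 6.5 0.4" --grip_force 15

```text
clock: 5.73
position: [0.488, 0.3107, 0.2277]
tool_rot: [[0.003, -0.978, 0.207], [0.001, 0.207, 0.978], [-1.0, -0.002, 0.001]]
force: [-0.5, -0.2, -0.8]
width: 0.0522
```

Call:
arm_command --moves "0 0 0 6.5 0.4;0 0 0 6.5 0.4;0 0 0 6.5 0.4;0 0 0 6.5 0.4;0 0 0 6.5 0.4;0 0 0 6.5 0.4;0 0 0 6.5 0.4;0 0 0 6.5 0.4"

```text
clock: 6.4
position: [0.4876, 0.3105, 0.2269]
tool_rot: [[0.001, -0.439, 0.899], [0.0, 0.899, 0.439], [-1.0, -0.0, 0.001]]
force: [-0.3, 1.0, -1.1]
width: 0.0519
```

Call:
arm_command --moves "0 0 0 6.5 0.4;0 0 0 6.5 0.4;0 0 0 6.5 0.4;0 0 0 6.5 0.4;0 0 0 6.5 0.4;0 0 0 6.5 0.4;0 0 0 6.5 0.4;0 0 0 6.5 0.4"

```text
clock: 7.07
position: [0.4876, 0.3105, 0.2269]
tool_rot: [[0.001, 0.438, 0.899], [0.0, 0.899, -0.438], [-1.0, 0.001, 0.001]]
force: [0.8, 0.1, -0.8]
width: 0.0524
```

```bash
python3 go.py .358 -.269 .23 -168.9; python3 -c "
from h import *
print(bot.get_obs()['joint_pos'])"; python3 look.py 5 wrist scene
```

```text
t 7.0667 p [0.4876 0.3105 0.2269] yaw -115.96 F [ 0.76  0.12 -0.75] w 0.0524
tool shift mm [  -3.5 -577.8  137.2]
turn 52.93705311225024
shift in turned frame [  -3.1 -238.8  543.7]
[ 2.05207650e+01  9.89436507e+00  9.16908615e+01 -2.65559151e-03
  7.83491186e+01  4.64842279e+01]
```

View pics/wrist5.png

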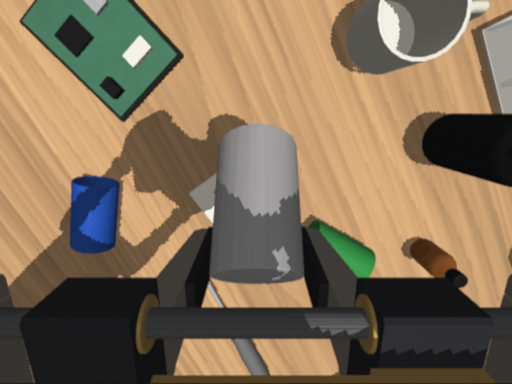

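View pics/scene5.png

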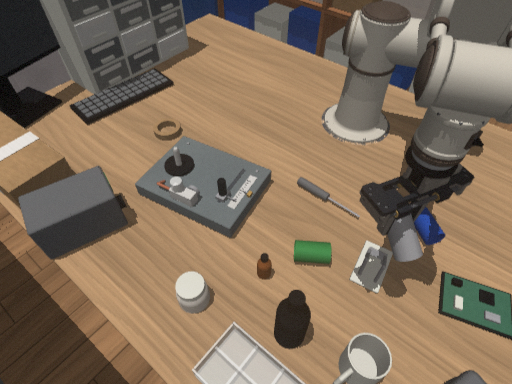

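Call:
arm_command --moves "0 0 0 6.6 0.4;0 0 0 6.6 0.4;0 0 0 6.6 0.4;0 0 0 6.6 0.4;0 0 0 6.6 0.4;0 0 0 6.6 0.4;0 0 0 6.6 0.4;0 0 0 6.7 0.4"

```text
clock: 7.83
position: [0.4875, 0.3105, 0.2264]
tool_rot: [[0.001, 0.98, 0.197], [0.0, 0.197, -0.98], [-1.0, 0.001, -0.0]]
force: [-0.1, -0.3, -1.5]
width: 0.0523
```

Call:
arm_command --moves "0 -5 10 0 0.4;0 -10 24 0 0.4;0 -15 34 0 0.4;0 -15 34 0 0.4;0 -15 34 0 0.4;0 -15 34 0 0.4;0 -15 34 0 0.4;0 -15 34 0 0.4"

```text
clock: 8.5
position: [0.4307, 0.0544, 0.2261]
tool_rot: [[0.001, 0.979, 0.205], [-0.0, 0.205, -0.979], [-1.0, 0.001, 0.001]]
force: [0.1, -0.7, -1.6]
width: 0.0523
```

Call:
arm_command --moves "0 -15 34 0 0.4;0 -15 34 0 0.4;0 -15 34 0 0.4;0 -15 34 0 0.4;0 -15 34 0 0.4;0 -15 34 0 0.4;0 -15 34 0 0.4;0 -10 20 0 0.4"

```text
clock: 9.17
position: [0.3688, -0.2227, 0.2263]
tool_rot: [[0.0, 0.979, 0.202], [-0.002, 0.202, -0.979], [-1.0, -0.0, 0.002]]
force: [-0.3, -0.2, -0.8]
width: 0.0523
```

```bash
python3 go.py .358 -.269 .23 -168.9
```

```text
t 9.1667 p [ 0.3688 -0.2227  0.2263] yaw -168.33 F [-0.26 -0.18 -0.77] w 0.0523
tool shift mm [ -3.6 -19.9  43.2]
turn 0.5728825854406807
shift in turned frame [ -3.7 -19.5  43.3]
```

Call:
arm_command --moves "15 -13 0 0.5 0.4;25 -12 0 0 0.4;30 0 0 0 0.4;30 0 0 0 0.4;22 0 0 0 0.4;12 0 0 0 0.4;4 0 0 0 0.4;0 0 0 0 0.4"

```text
clock: 9.83
position: [0.345, -0.2238, 0.0871]
tool_rot: [[-0.001, 0.981, 0.193], [0.001, 0.193, -0.981], [-1.0, -0.001, -0.001]]
force: [-0.5, -0.5, -1.0]
width: 0.0526
```

```bash
python3 go.py .358 -.269 .074 -168.9;python3 look.py 6 wrist scene top; python3 -c "
from h import *
o=bot.get_obs();d=np.load('poses.npz');st=d['st'];R=np.array([[np.cos(st[2]),np.sin(st[2])],[-np.sin(st[2]),np.cos(st[2])]])
print('local',R@(o['position'][:2]-st[:2]))
crop('pics/top6.png',240,140,370,290,4,'pics/t6.png')"
```

```text
t 9.8333 p [ 0.345  -0.2238  0.0871] yaw -168.85 F [-0.49 -0.47 -0.99] w 0.0526
tool shift mm [13.   4.1 46.8]
turn 0.05303479760723917
shift in turned frame [13.1  4.1 46.8]
local [-0.20373092 -0.00501628]
```

View pics/wrist6.png

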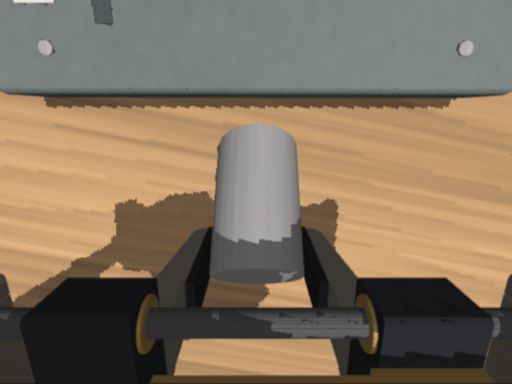

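View pics/scene6.png

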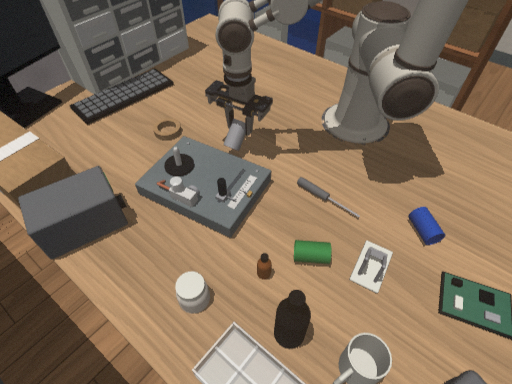

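View pics/t6.png

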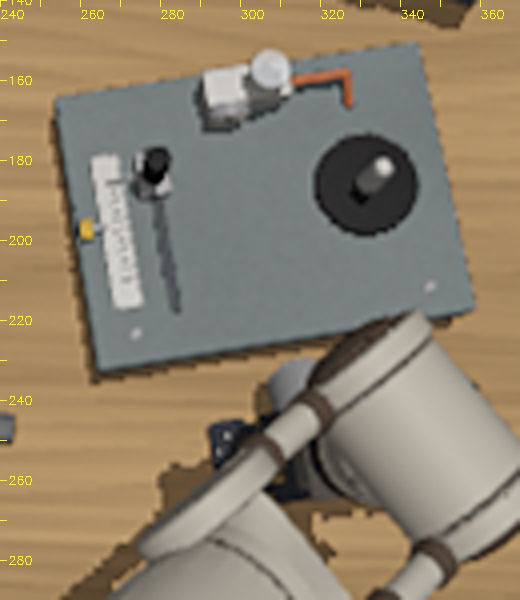

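Call:
arm_command --moves "3 0 0 0 0.4;3 0 0 0 0.4;3 0 0 0 0.4;3 4 0 0 0.4;1 4 0 0 0.4;0 4 0 0 0.4;0 2 0 0 0.4;0 0 0 0 0.4" --grip_force 5

```text
clock: 10.65
position: [0.3601, -0.2216, 0.0747]
tool_rot: [[0.0, 0.982, 0.191], [-0.0, 0.191, -0.982], [-1.0, 0.0, 0.0]]
force: [1.0, 0.4, -1.9]
width: 0.0526
```

```bash
python3 look.py 7 wrist; python3 -c "
from h import *
o=bot.get_obs();print(o['position'],o['force'])
crop('pics/wrist7.png',180,50,340,170,5,'pics/t7.png')"
```

```text
[ 0.35989651 -0.22158402  0.07470789] [ 0.20874332 -0.27051585 -1.34004864]
```

View pics/t7.png

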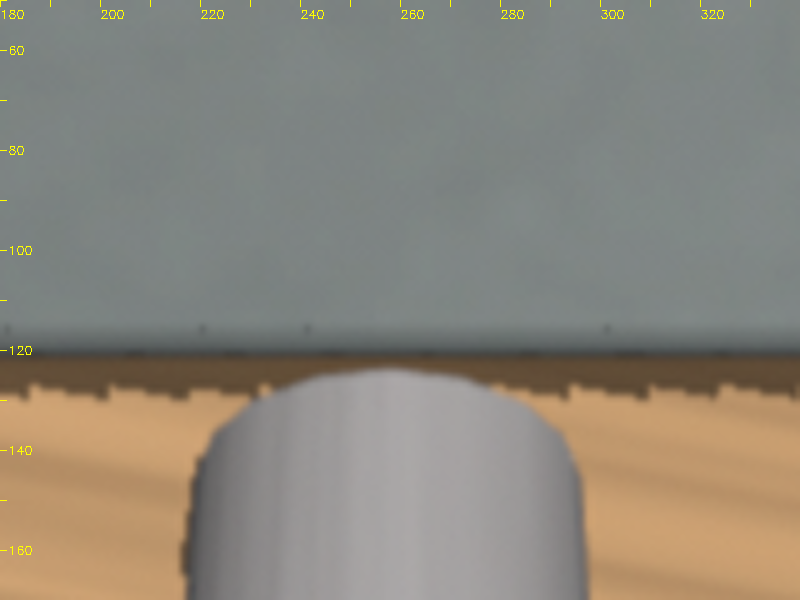

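Call:
arm_command --moves "1.5 0 0 0 0.4;1.5 0 0 0 0.4;0 2 0 0 0.4;0 1 0 0 0.4;0 1 0 0 0.4;0 0 0 0 0.4;0 0 0 0 0.4;0 0 0 0 0.4"

```text
clock: 11.37
position: [0.3624, -0.2209, 0.0715]
tool_rot: [[-0.003, 0.982, 0.191], [0.0, 0.191, -0.982], [-1.0, -0.003, -0.001]]
force: [-5.3, -1.9, 0.1]
width: 0.0526
```

```bash
python3 -c "
from h import *
o=bot.get_obs();print(o['position'],o['force'])"; python3 look.py 8 wrist
```

```text
[ 0.36243668 -0.2208874   0.07146991] [-5.28808695 -1.91824135  0.12473939]
```

View pics/wrist8.png

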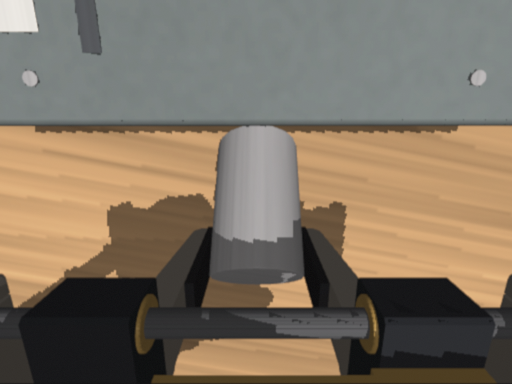

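Call:
arm_command --moves "-3 1 0 0 0.4;-3 1.5 0 0 0.4;-3 1.5 0 0 0.4;-3 1.5 0 0 0.4;-2.8 1.8 0 0 0.4;-2.8 1.8 0 0 0.4;-2.6 2 0 0 0.4;0 0 0 0 0.4" --grip_force 4

```text
clock: 12.08
position: [0.3751, -0.2189, 0.0925]
tool_rot: [[0.001, 0.982, 0.19], [-0.001, 0.19, -0.982], [-1.0, 0.001, 0.001]]
force: [-0.4, -0.1, -1.4]
width: 0.0529
```

```bash
python3 -c "
from h import *
o=bot.get_obs();print(o['position'],o['force'])"; python3 look.py 9 wrist
```

```text
[ 0.37513021 -0.21885279  0.09248439] [-0.38653646 -0.14888409 -1.4178391 ]
```

View pics/wrist9.png

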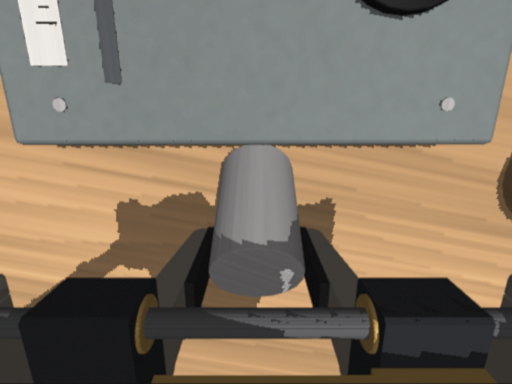

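Call:
arm_command --moves "-2.6 2.4 0 0 0.4;-2.4 2.6 0 0 0.4;-2.2 2.8 0 0 0.4;-2.2 2.8 0 0 0.4;-2 3 0 0 0.4;-2 3 0 0 0.4;-1.8 3 0 0 0.4;-1.6 3 0 0 0.4"

```text
clock: 12.8
position: [0.397, -0.2144, 0.1088]
tool_rot: [[0.0, 0.982, 0.19], [-0.0, 0.19, -0.982], [-1.0, 0.0, 0.0]]
force: [-0.9, -0.2, -0.8]
width: 0.0528
```

```bash
python3 -c "
from h import *
o=bot.get_obs();print(o['position'],o['force'])"; python3 look.py 10 wrist
```

```text
[ 0.39695451 -0.21436427  0.10883027] [-0.86351551 -0.23691662 -0.79835081]
```

View pics/wrist10.png

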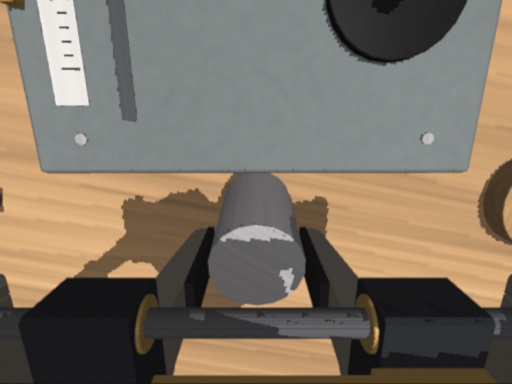

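Call:
arm_command --moves "-1.5 2.5 0 0 0.4;-1.2 2.5 0 0 0.4;-1 2.5 0 0 0.4;-0.8 2 0 0 0.4;-0.5 1.5 0 0 0.4;0 0.5 0 0 0.4;0 0 0 0 0.4;0 0 0 0 0.4"

```text
clock: 13.52
position: [0.4078, -0.2122, 0.1136]
tool_rot: [[0.0, 0.982, 0.19], [-0.0, 0.19, -0.982], [-1.0, 0.0, 0.0]]
force: [-0.3, 0.0, -1.3]
width: 0.0526
```

```bash
python3 look.py 11 wrist scene; python3 -c "
from h import *
o=bot.get_obs();print(o['position'],o['force'])
d=np.load('poses.npz');st=d['st'];R=np.array([[np.cos(st[2]),np.sin(st[2])],[-np.sin(st[2]),np.cos(st[2])]])
print('local',R@(o['position'][:2]-st[:2]))
crop('pics/scene11.png',180,70,300,190,5,'pics/s11.png')"
```

```text
[ 0.40779899 -0.21227245  0.11355592] [-1.74217379 -0.02458186 -1.89274864]
local [-0.14103237 -0.0041777 ]
```

View pics/wrist11.png

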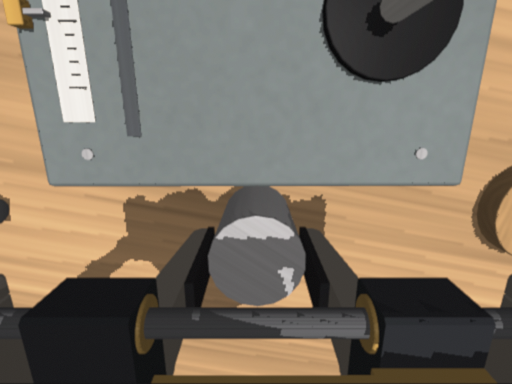

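View pics/s11.png

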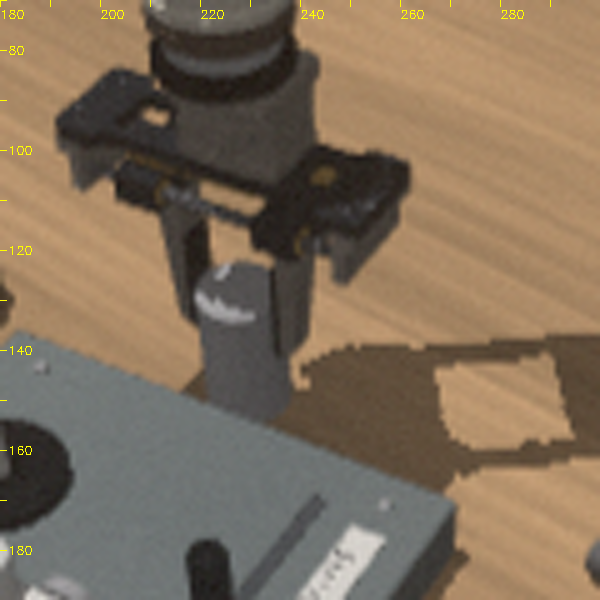

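```bash
python3 - <<'E'
from h import *
p=bot.camera_params('wrist');K=p['camera_matrix'];T=np.linalg.inv(p['tool_from_camera'])
def pr(P):
    q=T[:3,:3]@np.array(P)+T[:3,3];q=K@q;return (q[:2]/q[2]).round(1)
for dl in(-5,0,5,10):
    r=np.radians(dl);a=np.array([np.cos(r),np.sin(r),0])*1e-3;n=np.array([-np.sin(r),np.cos(r),0])*1e-3
    for d in(14,):
        g=np.array([.003,0,0]);b=g-a*d;m=g+a*(85-d)
        print(dl,'disc front/back',pr(b+26*n),pr(b-26*n),'rim front',pr(m+26*n))
E
python3 -c "
from h import *
crop('pics/wrist11.png',190,170,330,310,5,'pics/w11.png')"
```

```text
-5 disc front/back [256.6 218.6] [256.6 312. ] rim front [256.7 189.8]
0 disc front/back [256.6 222.3] [256.6 311.4] rim front [256.7 182.7]
5 disc front/back [256.6 226.5] [256.6 310.4] rim front [256.7 175.7]
10 disc front/back [256.5 231. ] [256.6 309. ] rim front [256.7 168.8]
```

View pics/w11.png

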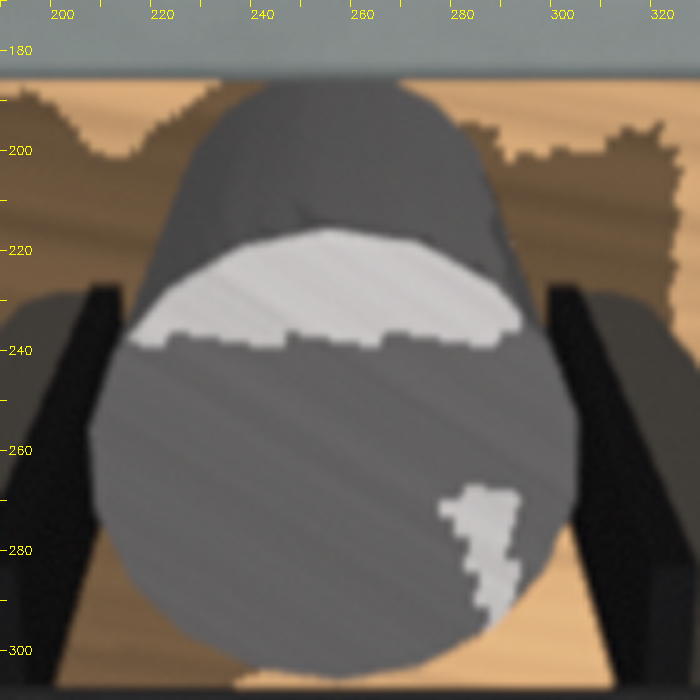

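Call:
arm_command --moves "0 -3 0 0 0.4;-5 -2 0 0 0.4;-12 0 0 0 0.4;-20 0 0 0 0.4;-25 0 0 0 0.4;-22 0 0 0 0.4;-12 0 0 0 0.4;-4 0 0 0 0.4" --grip_force 12

```text
clock: 14.28
position: [0.4039, -0.2142, 0.2166]
tool_rot: [[0.004, 0.982, 0.19], [-0.003, 0.19, -0.982], [-1.0, 0.003, 0.004]]
force: [-0.3, -0.4, -1.5]
width: 0.0526
```

```bash
python3 go.py .5588 -.265 .215 -168.9
```

```text
t 14.2833 p [ 0.4039 -0.2142  0.2166] yaw -169.05 F [-0.29 -0.39 -1.46] w 0.0526
tool shift mm [  2.4 142.4  79.3]
turn -0.1502559425338177
shift in turned frame [  1.6 142.2  79.7]
```

Call:
arm_command --moves "0 8 4 0 0.4;0 18 10 0 0.4;0 25 14 0 0.4;0 30 17 0 0.4;0 28 16 0 0.4;0 20 11 0 0.4;0 10 6 0 0.4;0 3 1 0 0.4"

```text
clock: 14.95
position: [0.5585, -0.2639, 0.2111]
tool_rot: [[-0.002, 0.982, 0.19], [0.002, 0.19, -0.982], [-1.0, -0.001, -0.002]]
force: [0.5, 0.1, -1.0]
width: 0.0523
```

Call:
arm_command --moves "0 0 0 0 0.4;0 0 0 0 0.4;0 0 0 0 0.4;0 0 0 0 0.4;0 0 0 0 0.4;0 0 0 0 0.4;0 0 0 0 0.4;0 0 0 0 0.4"

```text
clock: 15.62
position: [0.5572, -0.2637, 0.2137]
tool_rot: [[0.0, 0.982, 0.19], [-0.0, 0.19, -0.982], [-1.0, 0.0, 0.0]]
force: [0.7, 0.9, -1.4]
width: 0.0522
```

```bash
python3 go.py .5588 -.265 .215 -168.9; python3 look.py 12 scene wrist; python3 -c "
from h import *
crop('pics/scene12.png',120,60,240,200,5,'pics/s12.png')"
```

```text
t 15.6167 p [ 0.5572 -0.2637  0.2137] yaw -169.05 F [ 0.67  0.91 -1.4 ] w 0.0522
tool shift mm [-1.3  1.3  1.5]
turn -0.14559512965433896
shift in turned frame [-1.3  1.3  1.5]
```

View pics/s12.png

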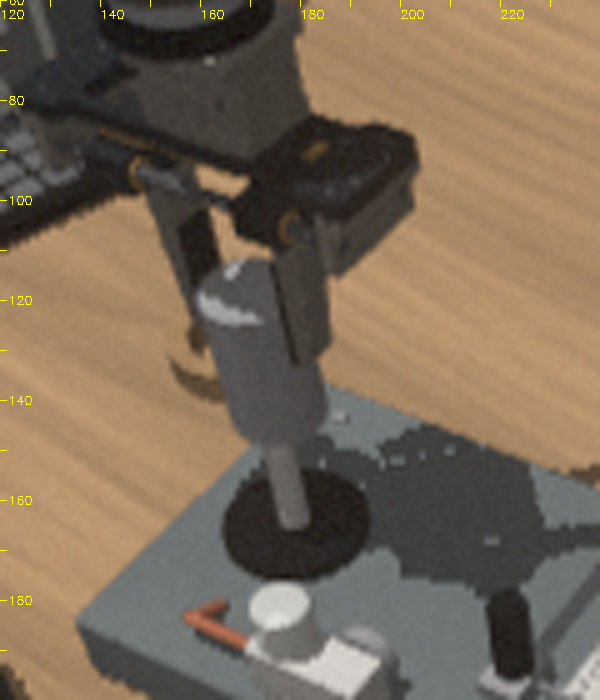

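View pics/wrist12.png

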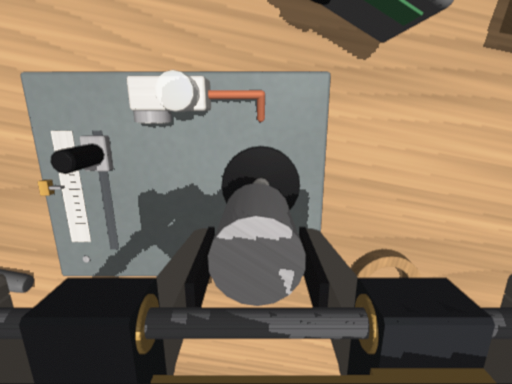

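```bash
cat > ov.py <<'E'
from h import *
import sys
n,bz=sys.argv[1],float(sys.argv[2]);off=float(sys.argv[3]) if len(sys.argv)>3 else 0
o=bot.get_obs();im=cv2.imread(f'pics/scene{n}.png');w=cv2.imread(f'pics/wrist{n}.png')
st=np.array([.5618,-.2644]);t=np.linspace(0,2*np.pi,60)
def ov(im,c,x0,y0,x1,y1,k,out,ctr,col,im2=None):
    if im2 is None: im2=cv2.resize(im[y0:y1,x0:x1],None,fx=k,fy=k,interpolation=cv2.INTER_CUBIC)
    for z in(bz,bz+.085):
        P=np.c_[ctr[0]+.026*np.cos(t),ctr[1]+.026*np.sin(t),0*t+z]
        uv=((proj(c,P)-[x0,y0]+.5)*k).astype(int);cv2.polylines(im2,[uv],True,col,1)
    cv2.imwrite(out,im2);return im2
ov(im,cam('scene'),120,60,240,200,5,'pics/ov_s.png',st,(0,255,255))
ov(w,cam('wrist',o),160,120,360,320,3,'pics/ov_w.png',st,(0,255,255))
E
python3 ov.py 12 .139
python3 - <<'E'
import cv2,numpy as np
a=cv2.imread('pics/ov_s.png');b=cv2.imread('pics/ov_w.png')
b=cv2.copyMakeBorder(b,0,100,0,0,0) if 0 else b
h=600;a=cv2.resize(a[:600],None,fx=.65,fy=.65);b=b[:390,:]
b=cv2.imread('pics/ov_w.png');b=cv2.resize(b,None,fx=.65,fy=.65)
cv2.imwrite('pics/ov.png',np.hstack([a,b]))
E
```

```text
(no output)
```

View pics/ov.png

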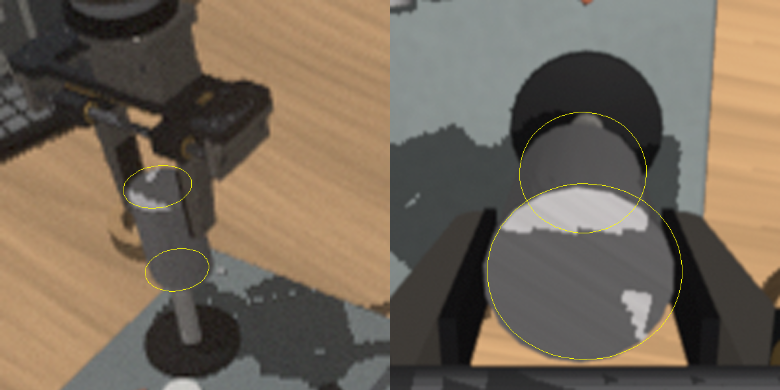

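Call:
arm_command --moves "2 3 1 0 0.4;6 0 0 0 0.4;10 0 0 0 0.4;12 0 0 0 0.4;12 0 0 0 0.4;10 0 0 0 0.4;6 0 0 0 0.4;4 0 0 0 0.4" --grip_force 8

```text
clock: 16.38
position: [0.5598, -0.2637, 0.1497]
tool_rot: [[-0.002, 0.982, 0.19], [0.001, 0.19, -0.982], [-1.0, -0.002, -0.002]]
force: [-0.3, 0.9, -1.9]
width: 0.0524
```

```bash
python3 go.py .5618 -.2644 .215 -168.9; python3 look.py 13 scene wrist; python3 -c "
from h import *
crop('pics/scene13.png',120,60,240,200,5,'pics/s13.png')"
```

```text
t 16.3833 p [ 0.5598 -0.2637  0.1497] yaw -169.05 F [-0.29  0.88 -1.87] w 0.0524
tool shift mm [-65.3   1.7   1. ]
turn -0.1457383952689213
shift in turned frame [-65.3   1.8   1.1]
```

View pics/s13.png

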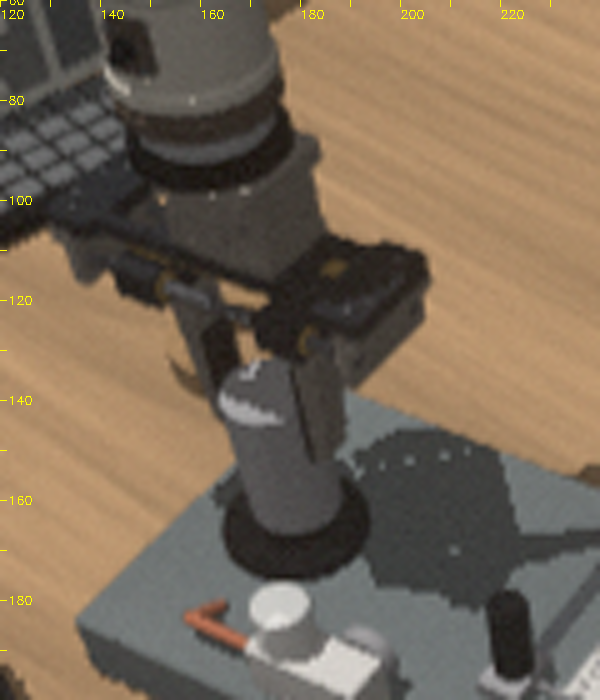

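View pics/wrist13.png

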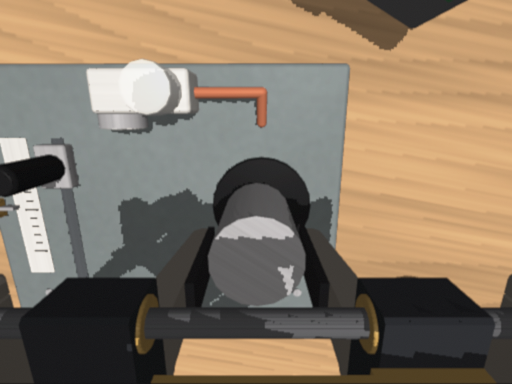

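Call:
arm_command --moves "2 0.5 0 0 0.4;2 0.5 0 0 0.4;2 0 0 0 0.4;1 0 0 0 0.4;1 0 0 0 0.4;1 0 0 0 0.4;0 0 0 0 0.4;0 0 0 0 0.4" --grip_force 4

```text
clock: 17.15
position: [0.5614, -0.264, 0.1426]
tool_rot: [[-0.0, 0.982, 0.19], [0.0, 0.19, -0.982], [-1.0, -0.0, -0.0]]
force: [0.4, 0.4, -1.8]
width: 0.053
```

Call:
arm_command --moves "1 0 0 0 0.4;1 0 0 0 0.4;1 0 0 0 0.4;0 0 0 0 0.4;0 0 0 0 0.4;0 0 0 0 0.4;0 0 0 0 0.4;0 0 0 0 0.4"

```text
clock: 17.82
position: [0.5615, -0.264, 0.1397]
tool_rot: [[0.0, 0.982, 0.19], [-0.0, 0.19, -0.982], [-1.0, 0.0, 0.0]]
force: [-0.6, 0.2, -1.6]
width: 0.053
```

Call:
arm_command --moves "1 0 0 0 0.4;1 0 0 0 0.4;1 0 0 0 0.4;1 0 0 0 0.4;0 0 0 0 0.4;0 0 0 0 0.4;0 0 0 0 0.4;0 0 0 0 0.4"

```text
clock: 18.48
position: [0.5615, -0.2641, 0.1358]
tool_rot: [[0.0, 0.982, 0.19], [-0.0, 0.19, -0.982], [-1.0, 0.0, 0.0]]
force: [-0.7, -0.5, 0.9]
width: 0.0528
```

Call:
arm_command --moves "1 0 0 0 0.4;1 0 0 0 0.4;0 0 0 0 0.4;0 0 0 0 0.4;0 0 0 0 0.4;0 0 0 0 0.4;0 0 0 0 0.4;0 0 0 0 0.4"

```text
clock: 19.15
position: [0.5617, -0.2643, 0.1345]
tool_rot: [[0.001, 0.982, 0.19], [-0.001, 0.19, -0.982], [-1.0, 0.001, 0.001]]
force: [-3.1, -0.5, 5.7]
width: 0.0528
```

Call:
arm_command --moves "1 0 0 0 0.4;1 0 0 0 0.4;0 0 0 0 0.4;0 0 0 0 0.4;0 0 0 0 0.4;0 0 0 0 0.4;0 0 0 0 0.4;0 0 0 0 0.4" --grip_force 3

```text
clock: 19.82
position: [0.5615, -0.2641, 0.1316]
tool_rot: [[0.0, 0.982, 0.19], [-0.0, 0.19, -0.982], [-1.0, 0.0, 0.0]]
force: [-1.6, -0.2, 4.0]
width: 0.0532
```

```bash
python3 look.py 14 scene wrist; python3 ov.py 14 .06;  python3 - <<'E'
import cv2,numpy as np
a=cv2.imread('pics/ov_s.png');a=cv2.resize(a[:600],None,fx=.65,fy=.65)
b=cv2.imread('pics/ov_w.png');b=cv2.resize(b,None,fx=.65,fy=.65)
cv2.imwrite('pics/ov14.png',np.hstack([a,b]))
E
```

```text
(no output)
```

View pics/ov14.png

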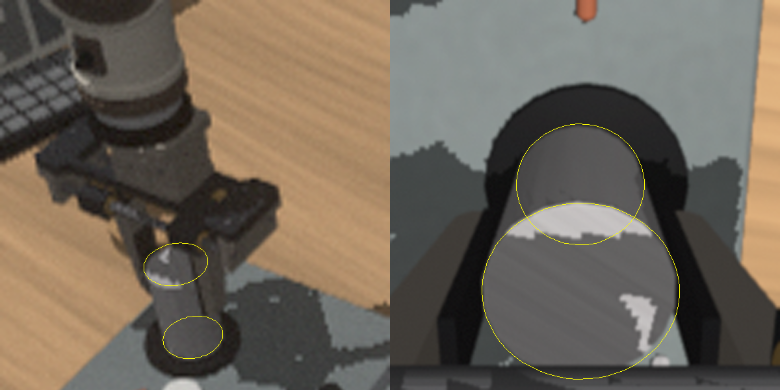

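Call:
arm_command --moves "-0.5 0 0 0 0.6;0 0 0 0 0.62;0 0 0 0 0.65;0 0 0 0 0.7;0 0 0 0 0.8;0 0 0 0 0.9;0 0 0 0 1;0 0 0 0 1"

```text
clock: 20.58
position: [0.5615, -0.264, 0.1321]
tool_rot: [[0.0, 0.982, 0.19], [0.0, 0.19, -0.982], [-1.0, 0.0, -0.0]]
force: [-0.0, -0.3, -0.1]
width: 0.0888
```

```bash
python3 look.py 15 wrist; python3 go.py .5618 -.2644 .2
```

```text
t 20.6333 p [ 0.5615 -0.264   0.1321] yaw -169.04 F [-0.63  0.22  0.12] w 0.0912
tool shift mm [-67.9   0.2   0.5]
```

View pics/wrist15.png

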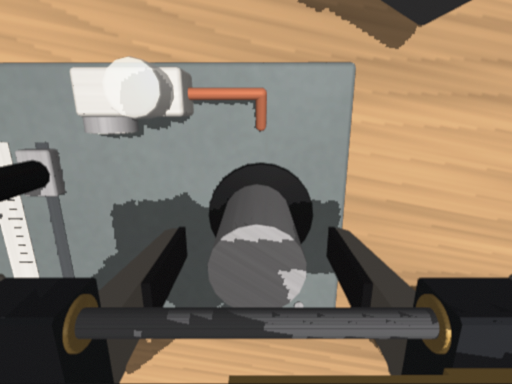

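Call:
arm_command --moves "-4 0 0 0 1;-10 0 0 0 1;-15 0 0 0 1;-20 0 0 0 1;-20 0 0 0 1;-15 0 0 0 1;-8 0 0 -3 1;-2 0 0 -6 1"

```text
clock: 21.3
position: [0.5627, -0.2648, 0.23]
tool_rot: [[0.004, 0.939, 0.344], [-0.003, 0.344, -0.939], [-1.0, 0.003, 0.005]]
force: [-0.8, 0.8, 0.5]
width: 0.0916
```

Call:
arm_command --moves "0 0 0 -6.8 1;0 0 0 -6.8 1;0 0 0 -6.8 1;0 0 0 -6.8 1;0 0 0 -6.8 1;0 0 0 -6.8 1;0 0 0 -6.8 1;0 0 0 -6.8 1"

```text
clock: 21.97
position: [0.5617, -0.2641, 0.2273]
tool_rot: [[0.001, 0.264, 0.965], [-0.001, 0.965, -0.264], [-1.0, -0.0, 0.001]]
force: [0.2, 0.1, -0.2]
width: 0.0918
```

```bash
python3 go.py .564 -.0911 .22 -78.9
```

```text
t 21.9667 p [ 0.5617 -0.2641  0.2273] yaw -105.3 F [ 0.17  0.11 -0.17] w 0.0918
tool shift mm [  7.2 167.5 -43.4]
turn -26.403121504424263
shift in turned frame [  7.3 169.3  35.6]
```

Call:
arm_command --moves "0 0 0 -6.6 1;0 0 0 -6.6 1;0 0 0 -6.6 1;0 0 0 -6.6 1;0 15 3 0 1;0 25 5 0 1;0 30 6 0 1;0 30 6 0 1"

```text
clock: 22.63
position: [0.5623, -0.1602, 0.2269]
tool_rot: [[0.001, -0.182, 0.983], [0.0, 0.983, 0.182], [-1.0, -0.0, 0.001]]
force: [-0.6, 0.8, -0.1]
width: 0.0919
```

Call:
arm_command --moves "0 30 6 0 1;0 22 5 0 1;0 12 3 0 1;0 5 2 0 1;0 0 0 0 1;0 0 0 0 1;0 0 0 0 1;0 0 0 0 1"

```text
clock: 23.3
position: [0.5653, -0.0924, 0.2261]
tool_rot: [[-0.0, -0.185, 0.983], [-0.0, 0.983, 0.185], [-1.0, -0.0, -0.0]]
force: [1.0, 0.2, 0.2]
width: 0.0917
```

```bash
python3 go.py .564 -.0911 .22 -78.9
python3 - <<'E'
from h import *
o=bot.get_obs();cv2.imwrite('pics/w16.png',cv2.cvtColor(bot.capture('wrist'),cv2.COLOR_RGB2BGR))
c=cam('wrist',o);print(proj(c,[[.564,-.0911,.115],[.564,-.0911,.062]]))
crop('pics/w16.png',150,60,350,260,4,'pics/w16c.png')
E
```

```text
t 23.3 p [ 0.5653 -0.0924  0.2261] yaw -79.36 F [1.01 0.21 0.19] w 0.0917
tool shift mm [ 6.1  1.5 -1. ]
turn -0.45551247699262376
shift in turned frame [ 6.1  1.5 -1. ]
[[255.19405018 199.24433209]
 [255.43430747 185.45172859]]
```

View pics/w16.png

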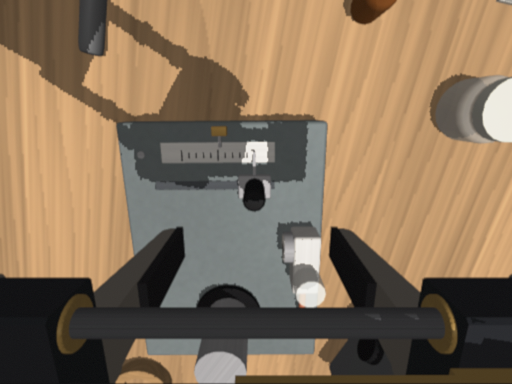

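View pics/w16c.png

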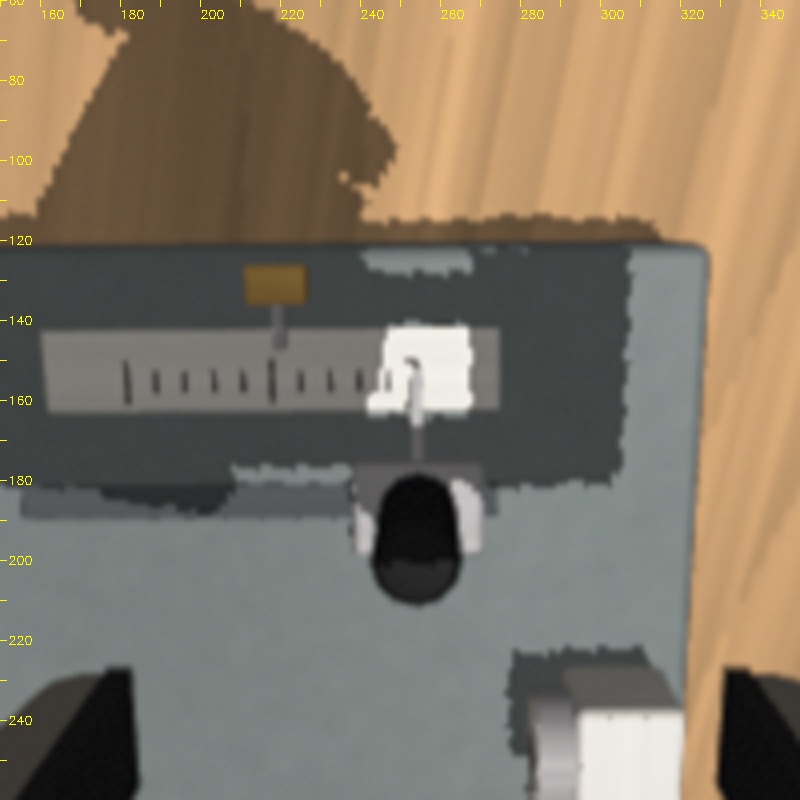

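```bash
python3 - <<'E'
from h import *
o=bot.get_obs();c=cam('wrist',o);y=np.radians(11.1);u=np.array([np.cos(y),np.sin(y),0]);v=np.array([-np.sin(y),np.cos(y),0])
st=np.array([.5454,-.181,0])
for n,p,z in(('handle',(253.3,198),.115),('ptr tip',(252.8,152),.057),('ptr mid',(253.6,165),.057),('blade tip',(219.3,146),.06),('blade tip13',(219.3,146),.063),('blade base',(218.6,138),.06)):
    P=onz(c,p,z);print(n,P.round(4),((P-st)@u).round(4),((P-st)@v).round(4))
E
python3 go.py .563 -.0911 .098 -78.9
```

```text
handle [ 0.562  -0.0901  0.115 ] 0.0338 0.086
ptr tip [ 0.5546 -0.0563  0.057 ] 0.033 0.1206
ptr mid [ 0.558 -0.07   0.057] 0.0337 0.1065
blade tip [ 0.5185 -0.0562  0.06  ] -0.0024 0.1276
blade tip13 [ 0.5188 -0.0558  0.063 ] -0.002 0.128
blade base [ 0.5165 -0.0481  0.06  ] -0.0028 0.136
t 23.35 p [ 0.5652 -0.0923  0.226 ] yaw -79.34 F [-0.38  0.45 -0.03] w 0.0916
tool shift mm [128.    1.6  -2. ]
turn -0.44332032170136415
shift in turned frame [128.    1.6  -2. ]
```

Call:
arm_command --moves "8 1.6 -2 -0.4 1;18 0 0 0 1;26 0 0 0 1;28 0 0 0 1;24 0 0 0 1;15 0 0 0 1;7 0 0 0 1;2 0 0 0 1"

```text
clock: 24.02
position: [0.5617, -0.0898, 0.0961]
tool_rot: [[-0.003, -0.193, 0.981], [0.001, 0.981, 0.193], [-1.0, 0.002, -0.003]]
force: [0.1, -0.1, 0.2]
width: 0.0916
```

Call:
arm_command --moves "0 0 0 0 0.9;0 0 0 0 0.75;0 0 0 0 0.6;0 0 0 0 0.45;0 0 0 0 0.35;0 0 0 0 0.28;0 0 0 0 0.22;0 0 0 0 0.15" --grip_force 30

```text
clock: 24.68
position: [0.5631, -0.09, 0.0982]
tool_rot: [[0.0, -0.194, 0.981], [-0.0, 0.981, 0.194], [-1.0, -0.0, 0.0]]
force: [-0.2, -0.1, 0.4]
width: 0.0406
```

Call:
arm_command --moves "0 0 0 0 0.1;0 0 0 0 0.1;0 0 0 0 0.1;0 0 0 0 0.1;0 0 0 0 0.1;0 0 0 0 0.1;0 0 0 0 0.1;0 0 0 0 0.1"

```text
clock: 25.35
position: [0.5622, -0.0901, 0.098]
tool_rot: [[-0.002, -0.194, 0.981], [-0.0, 0.981, 0.194], [-1.0, 0.0, -0.002]]
force: [-5.2, -1.4, 2.6]
width: 0.0217
```

```bash
cat > ptr.py <<'E'
from h import *
import sys
o=bot.get_obs();print(o['clock'],o['position'].round(4),o['force'].round(2),round(o['width'],4))
cv2.imwrite(f'pics/w{sys.argv[1]}.png',cv2.cvtColor(bot.capture('wrist'),cv2.COLOR_RGB2BGR))
crop(f'pics/w{sys.argv[1]}.png',130,20,330,220,4,f'pics/w{sys.argv[1]}c.png')
E
python3 ptr.py 17
```

```text
25.35 [ 0.5622 -0.0901  0.098 ] [-5.19 -1.43  2.62] 0.0217
```

View pics/w17.png

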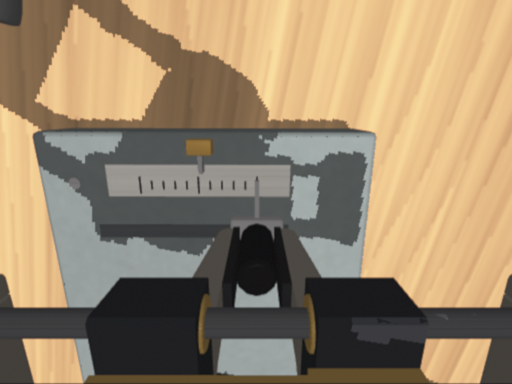

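Call:
arm_command --moves "0 0 -2 0 0.1;0 0 -4 0 0.1;0 0 -6 0 0.1;0 0 -7 0 0.1;0 0 -6 0 0.1;0 0 -4 0 0.1;0 0 -3 0 0.1;0 0 -1 0 0.1"

```text
clock: 26.07
position: [0.5313, -0.0962, 0.0981]
tool_rot: [[0.003, -0.193, 0.981], [0.0, 0.981, 0.193], [-1.0, -0.0, 0.003]]
force: [6.5, 0.5, -5.9]
width: 0.0216
```

Call:
arm_command --moves "0 0 0 0 0.1;0 0 0 0 0.1;0 0 0 0 0.1;0 0 0 0 0.1;0 0 0 0 0.1;0 0 0 0 0.1;0 0 0 0 0.1;0 0 0 0 0.1"

```text
clock: 26.73
position: [0.5315, -0.0962, 0.0981]
tool_rot: [[0.003, -0.193, 0.981], [0.0, 0.981, 0.193], [-1.0, -0.0, 0.003]]
force: [6.9, 1.8, -4.2]
width: 0.021
```

```bash
python3 ptr.py 18
```

```text
26.7333 [ 0.5315 -0.0962  0.0981] [ 6.9   1.78 -4.25] 0.021
```

View pics/w18c.png

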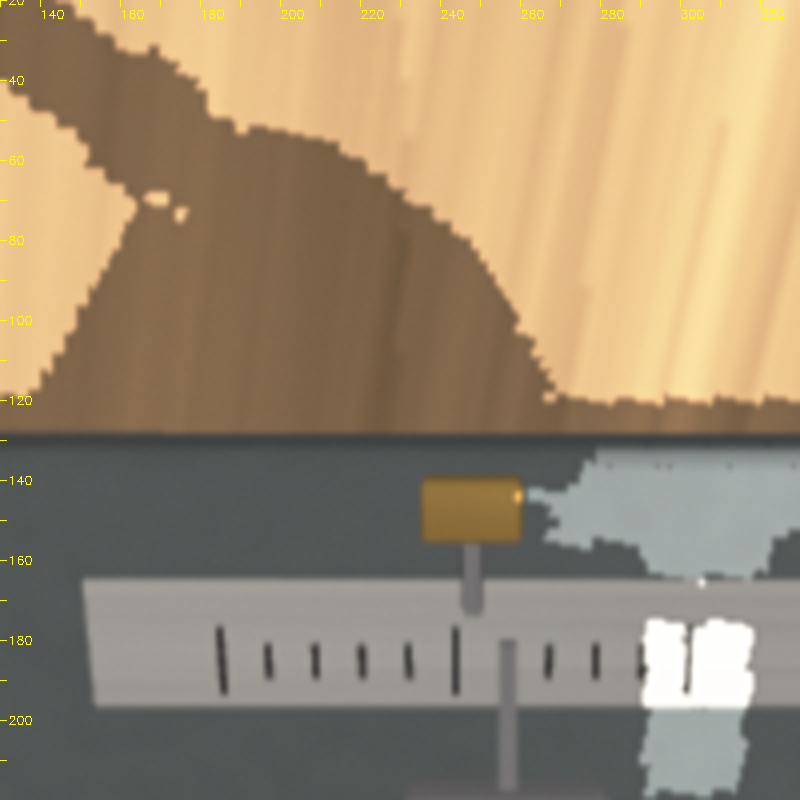

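```bash
cat > d.py <<'E'
from h import *
import sys
a=list(map(float,sys.argv[1:]))
o=bot.get_obs();c=cam('wrist',o);y=np.radians(11.15);u=np.array([np.cos(y),np.sin(y),0])
for zp in(.055,.058):
  for zb in(.057,.063):
    print(zp,zb,((onz(c,a[:2],zp)-onz(c,a[2:],zb))@u*1000).round(2))
E
python3 d.py 256.6 183 247.5 172; python3 -c "print(130+508/4-.4,130+472/4-.4)"
```

```text
0.055 0.057 5.95
0.055 0.063 5.78
0.058 0.057 5.94
0.058 0.063 5.77
256.6 247.6
```

Call:
arm_command --moves "0 0 -1 0 0.1;0 0 -2 0 0.1;0 0 -2 0 0.1;0 0 -1 0 0.1;0 0 0 0 0.1;0 0 0 0 0.1;0 0 0 0 0.1;0 0 0 0 0.1"

```text
clock: 27.45
position: [0.5258, -0.0973, 0.0981]
tool_rot: [[0.004, -0.193, 0.981], [0.0, 0.981, 0.193], [-1.0, -0.0, 0.004]]
force: [5.9, 2.6, -6.5]
width: 0.0214
```

```bash
python3 ptr.py 19; python3 look.py 19 top scene;python3 -c "
from h import *
crop('pics/scene19.png',130,60,280,235,4,'pics/s19.png')"
```

```text
27.45 [ 0.5258 -0.0973  0.0981] [ 5.88  2.59 -6.47] 0.0214
```

View pics/w19c.png

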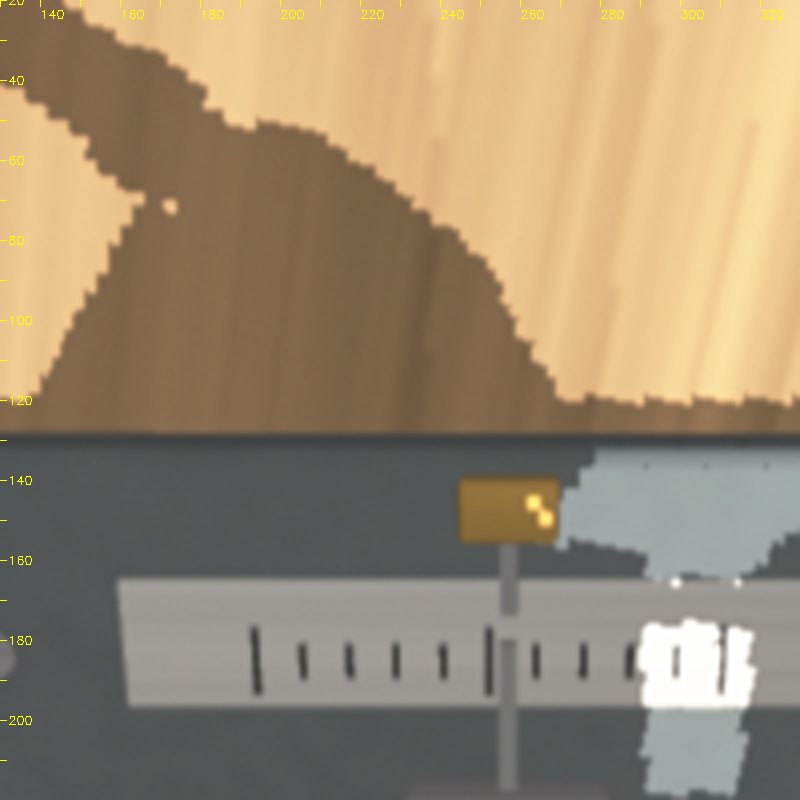

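View pics/s19.png

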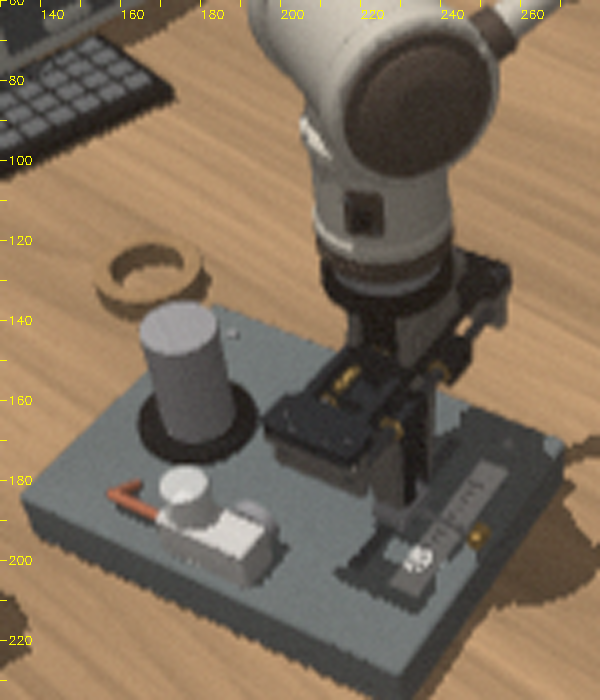

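View pics/top19.png

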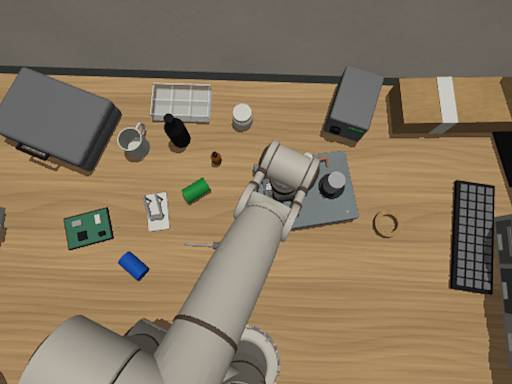

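Call:
arm_command --moves "0 0 0 0 0.1;0 0 0 0 0.1;0 0 0 0 0.1;0 0 0 0 0.1;0 0 0 0 0.1;0 0 0 0 0.1;0 0 0 0 0.1;0 0 0 0 0.1"

```text
clock: 28.27
position: [0.5258, -0.0973, 0.0981]
tool_rot: [[0.004, -0.193, 0.981], [0.0, 0.981, 0.193], [-1.0, -0.0, 0.004]]
force: [7.2, 1.5, -5.6]
width: 0.0213
```

```bash
python3 ptr.py 20; python3 -c "
from h import *
im=cv2.imread('pics/w20.png')[:,:,:].astype(int).sum(2)
for v in(165,170,190,200):print(v,im[v,248:268])
print(bot.job_done())"
```

```text
28.2667 [ 0.5258 -0.0973  0.0981] [ 7.17  1.47 -5.63] 0.0213
165 [424 422 423 424 425 407 350 338 344 342 343 358 411 426 426 425 425 425
 426 425]
170 [452 452 454 452 452 437 368 341 343 340 345 376 437 453 450 449 450 452
 449 449]
190 [454 455 425 287 200 341 401 367 348 347 364 417 446 452 444 415 406 440
 450 447]
200 [249 250 250 249 248 256 289 338 351 352 339 288 258 251 253 251 253 254
 252 254]
the job is handed in; nothing more can be done
None
```

The job is handed in at about 28 s of the 64 s allowed, with the gripper still holding the valve handle at the index mark. No verdict was reported.

- **Beaker:** I gripped it near its closed end. It did not swing mouth down by its own weight, even at the lightest grip. So I tipped it upright in the grip by pushing its rim gently against the station's front wall, with about 6 N at most in the readings. I then lowered it over the peg, pressed it level on the seat and let go.
- **Valve handle:** I gripped it with 30 N and pulled it about 37 mm.

**Last checks:**
- **Beaker seating:** The wrist picture just before release matched the outline expected for a seated beaker. The scene camera overlay was off by a few millimetres, which I put down to calibration. The last scene and top pictures show the beaker upright on the seat and released.
- **Pointer:** In the wrist image the pointer and the index blade lie in the same columns, which puts them within about 0.5 mm of each other.
- **Hold:** The handle stayed still over the last call. The gripper was at 21 mm opening with about 7 N of pull, as expected from the spring, and about 6 N vertical force, which I did not trace.
- **Bystanders:** I saw no movement of the index or the other objects. I did not measure their positions again.

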